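# Make up an ingot kit and a flask kit for casting

### The arm

A 7-joint arm with a two-finger parallel gripper is mounted at the origin on the work surface. World frame = base frame: x ahead of the robot, y to its left, z up, the work surface at z = 0. Lengths are in mm, angles in rad, forces in N, time in s.
With the tool pointing down it reaches from about 400 to 875 mm from the base axis. Payload 19.3 kg.
Tool frame: the origin (TCP) lies midway between the tips of the shut fingers; the grasp point (between the pads) lies 19 mm behind it; z points along the fingers, y is the line along which they close (so a half turn about z gives the same grasp; the last joint's range is limited). The gripper opens to 85 mm and grips with 20 to 120 N. Pads are 22 mm wide; open, the fingers measure 114 mm over their backs; the gripper's body (76 mm by 85 mm) begins 54 mm behind the grasp point. The pads swing forward as they close: fully open they stand 13 mm farther back than shut.
Start: joints at [1.083, 0.521, -0.036, 1.599, 0.021, 1.021, -0.113], TCP at [253.566, -571.243, 231.291] pointing down, gripper open.
Joint ranges: [-2.91, 2.91], [-0.3, 2.13], [-1.5, 1.42], [0.17, 2.43], [-1.26, 4.41], [0.16, 1.93], [-2.52, 2.52]. Speed limits (rad/s): [1.89, 1.89, 2.39, 2.39, 3.01, 3.01, 3.01].

### API

Orientations are given as a unit quaternion [w, x, y, z].
In Python, from rig import * gives the robot as it stands.
- The arm moves only by the tool arm_command, never from a script. Its argument "steps" is one flat list of numbers, 7 for each row, row after row: the shift along the tool's x, y, z in mm, then the turn, a rotation vector about the tool's x, y, z in degrees, then the gripper command: -1 is fully open, 1 is shut, values between are in proportion. In form: [dx, dy, dz, rx, ry, rz, hand, dx, dy, dz, rx, ry, rz, hand, ...]. A call has exactly 5 rows; each row is the pose to reach, as a shift and turn from the pose commanded when the call began, along the tool's axes at that moment; what a row does not reach only later rows make up. A row lasts 1/8 s, in which the tool goes at most 62.5 mm and 10.7 degrees, less where a joint would pass 70% of its speed; a pose out of reach is approached as far as the arm can. A call with a gripper value outside its range is refused whole. The fingers move at their own pace and stop on an object; "grip_force" is the grip in N (left out, the last holds). Time passes only in rows, so rows that repeat a pose let the fingers close, or fill a call up. It gives the time, the measured TCP pose, the force, the opening and the grip force at its end, in the units of the state.
- get_obs(): the state, without advancing time (a new reading comes with each control period).
- camera(name): name is "side" or "top" or "wrist"; returns the picture (480x640x3 uint8, red, green, blue); there is no depth.
- camera_params(name): a dict with "intrinsics" (3x3 intrinsics, pixels), "k1" (the pictures are not rectified: a ray, as slopes to the right and down, at radius r is drawn at 1 + k1 r^2 times it, then the intrinsics apply), "xyz" and "rotation" of the camera in the world; the wrist camera has in their place "mount" (4x4, takes a point from camera to tool coordinates, whose origin is the TCP and whose axes are the flange's). Camera axes: x right, y down, z forward; pixel columns grow to the right and rows downward; lengths in mm; the calibration is good to about 2 mm. A picture is of the moment at which its call begins: read the wrist's pose just before it. camera_params takes no time and is no camera call.
- job_done(): hands the job in; it is judged then, once.
The state is a dict: "t": time; "joint_positions": joint angles; "qvel": joint speeds; "effort": joint torques, N m; "tcp_pos": TCP position; "ee_rot": TCP orientation; "force": force on the tool from outside, world axes, zero at the start; "moment": the same for the moment, N m; "gripper_width": finger opening in mm; "grasp_force": force on a finger pad.
Only numpy, scipy, OpenCV 4.12 (cv2) and the standard library are available. Lean on these libraries where they do the work, as an engineer would, in place of code of your own. Each camera call takes 0.05 s, during which the arm holds its last target. There are 200 camera calls.

### The job

Make up two casting kits. Ingot kit, on the tray with the cradle: the ingot mould fully down in the cradle with its lug through the gap in the end stops, and the wide low crucible in the middle of the round pad. Flask kit, on the tray with two round pads: first stand the sprue former in the middle of the large pad, then lower the steel flask over it so that it stands flat and centred on that pad around the former, and put the tall narrow crucible in the middle of the small pad; leave everything upright.

Things in the scene. Friction and masses are not known exactly. Their poses are not given: they have to be found in the camera images.
- ingot_mould: Loose dark steel block 36 (own x) by 70 (own y) by 36 mm high, trough 18 x 50 mm, 22 deep, in its top; from the foot of its +y end, in the middle, a lug 12 mm wide and 14 high sticks out 14 mm. 0.3-0.5 kg. Origin: centre of the block's underside (lug not counted), z up. Starts upright on the table, lug within 60 degrees of world +y. Grip across the 36 mm.
- wide_crucible: Loose wide, low, round cream-coloured crucible, open at the top: 64 mm outside diameter, 38 mm high, wall 5 mm. About 0.15 kg. Origin: centre of the underside, z up. Starts upright on the table.
- tall_crucible: Loose tall, narrow, round cream-coloured crucible, open at the top: 40 mm outside diameter, 62 mm high, wall 4 mm. About 0.11 kg. Origin: centre of the underside, z up. Starts upright on the table.
- former: Loose black sprue former: round foot 30 mm in diameter and 8 mm high with an upright stub 14 mm in diameter in its middle, 46 mm high in all. About 0.05 kg. Origin: centre of the underside, z up. Starts upright on the table.
- flask: Loose casting flask: steel tube standing on end, open at both ends, rows of dark dots round it; 58 mm outside, 52 mm inside diameter, 60 mm high. About 0.18 kg. Origin: centre of the underside, z up. Starts upright on the table; the jar (55 mm high) and small bits near it belong to no kit.
- ingot_tray: Fixed tray 210 (x) x 140 mm (y), floor 4, rim 8 mm high. Origin: centre of underside. Seated mould: origin at tray x -0.052, y -0.007, z 0.004 m, axes along the tray's, lug to tray +y through a 22 mm gap (-y end closed). Stops 12 mm above the floor, 5 mm play all round; mould's sides free over the middle 45 mm. Brown pad, 80 mm across, for wide crucible: centre x 0.052, y 0, top z 0.008.
- flask_tray: Fixed tray, same size and rim as the ingot tray, on the other side of the stock; both are turned up to 0.35 rad. Origin: centre of underside. Two round brown fire-clay pads, tops at z 0.008 m: the large one (80 mm across, for former and flask) at tray x -0.052, y 0; the small one (60 mm across, for the tall crucible) at tray x +0.052, y 0.
Not all that is in view belongs to the job. Leave any blue or pink look-alike of the ingot_mould alone.

How it is judged (in metres and radians):
On the way, in this order (a step that is already met when the one before it is completed fails the run):
1. the sprue former stands released on the large pad, before the flask (x of former in the frame of flask_tray between -0.062 and -0.042 m and y of former in the frame of flask_tray between -0.01 and 0.01 m and z of former in the frame of flask_tray between 0.004 and 0.012 m and angle between former's own z axis and vertical below 0.1 rad and linear speed of former below 0.03 m/s and contact force between the fingers and former below 0.1 N), for 0.2 s.
2. the flask stands over the former on the large pad (x of former in the frame of flask_tray between -0.062 and -0.042 m and y of former in the frame of flask_tray between -0.01 and 0.01 m and z of former in the frame of flask_tray between 0.004 and 0.012 m and angle between each of former, flask's own z axis and vertical below 0.1 rad and linear speed of each of former, flask below 0.03 m/s and x of flask in the frame of flask_tray between -0.063 and -0.041 m and y of flask in the frame of flask_tray between -0.011 and 0.011 m and z of flask in the frame of flask_tray between 0.004 and 0.012 m), for 0.2 s.
At the end, for the whole second after the job is handed in: All upright, at rest, flat down (4 mm): mould in the cradle (9 mm, 0.25 rad, lug in the gap); wide crucible, flask and tall crucible each within 11 mm, former within 10 mm, of their pad's centre along each tray axis; former inside the flask and set down before it (all of step 2 and x of ingot_mould in the frame of ingot_tray between -0.061 and -0.043 m and y of ingot_mould in the frame of ingot_tray between -0.016 and 0.002 m and z of ingot_mould in the frame of ingot_tray between 0 and 0.008 m and angle between each of ingot_mould, wide_crucible, tall_crucible's own z axis and vertical below 0.1 rad and linear speed of each of ingot_mould, wide_crucible, tall_crucible below 0.03 m/s and angle between the y axis of ingot_mould and the y axis of ingot_tray, either way round below 0.25 rad and x of wide_crucible in the frame of ingot_tray between 0.041 and 0.063 m and y of wide_crucible in the frame of ingot_tray between -0.011 and 0.011 m and z of wide_crucible in the frame of ingot_tray between 0.004 and 0.012 m and x of tall_crucible in the frame of flask_tray between 0.041 and 0.063 m and y of tall_crucible in the frame of flask_tray between -0.011 and 0.011 m and z of tall_crucible in the frame of flask_tray between 0.004 and 0.012 m); the robot touches nothing.
It also fails if it takes over 104 s, if anything falls off the work surface, if the arm or the gripper's body presses on something with over 40 N, if the wrist force passes 120 N, or if a joint passes its speed limit or range.

## Working session

There is one attempt and no reset: what is moved stays moved. The work goes in short steps, Python scripts to look and compute and a tool call to move; the robot and the scene stay as the last step left them, time stands still between calls to the robot, and variables do not carry over. Pictures are saved under pics/ and viewed, at most 14 in all, crops included, and the job is handed in when it is done.

Besides the shell and the picture viewer there is one more tool, called after "Emit:" as name(argument=value, ...), one argument or row to a line, values as JSON. arm_command: Moves the arm, as the interface text tells. Its arguments: {"type":"object","properties":{"steps":{"type":"array","items":{"type":"number"}},"grip_force":{"type":"number"}},"required":["steps"]}

```bash
ls; mkdir -p pics
python3 - <<'E'
from rig import *
import cv2,json
o=get_obs(); print({k:(v if not hasattr(v,'round') else v.round(4)) for k,v in o.items()} if 0 else o)
for n in("top","side","wrist"):
    p=camera_params(n); print(n,p)
    cv2.imwrite(f"pics/{n}0.png",camera(n)[:,:,::-1])
E
```

```text
pics
{'t': 0.0, 'joint_positions': array([ 1.08284705,  0.52205146, -0.03633276,  1.60000284,  0.02120131,
        1.02107973, -0.11280075]), 'qvel': array([ 7.07464167e-04,  1.14813266e-03,  1.90761198e-04, -3.45826060e-04,
        2.04117137e-03,  1.14180656e-03, -8.93636744e-05]), 'effort': array([-1.40222484e-03, -9.27095175e+01,  1.97876640e+00, -3.69928193e+01,
        1.76951877e-02,  8.27976532e-03,  1.18085586e-05]), 'tcp_pos': array([ 253.39845529, -570.9604783 ,  230.70418047]), 'ee_rot': array([-5.55919002e-04,  9.78265293e-01,  2.07356414e-01, -1.58862398e-04]), 'force': array([-0.77326831, -0.01543475,  0.27620572]), 'moment': array([ 0.02840151, -0.01223628,  0.00197293]), 'grasp_force': 0.0, 'gripper_width': 85.45414195472547}
top {'intrinsics': array([[523.54619879,   0.        , 306.53062954],
       [  0.        , 523.54619879, 246.03328548],
       [  0.        ,   0.        ,   1.        ]]), 'k1': 0.03552038578217878, 'xyz': array([261.03058257, -20.97702865, 999.99070913]), 'rotation': array([-0.070172  ,  0.71127992, -0.69575457,  0.07129056])}
side {'intrinsi
[... 175 characters left out ...]
991776745883, 'xyz': array([-17.50081354, 892.76685566, 614.28956953]), 'rotation': array([ 0.12566634, -0.21438845,  0.83961018, -0.48301171])}
wrist {'intrinsics': array([[396.32129368,   0.        , 315.26442236],
       [  0.        , 396.32129368, 241.44803009],
       [  0.        ,   0.        ,   1.        ]]), 'k1': -0.033843516753465384, 'mount': array([[-3.20064345e-04, -9.54792717e-01, -2.97272206e-01,
         7.66972468e+01],
       [ 9.99999909e-01, -2.21333061e-04, -3.65783007e-04,
         7.15324284e-01],
       [ 2.83450784e-04, -2.97272295e-01,  9.54792701e-01,
        -1.43109301e+02],
       [ 0.00000000e+00,  0.00000000e+00,  0.00000000e+00,
         1.00000000e+00]])}
```

View pics/top0.png

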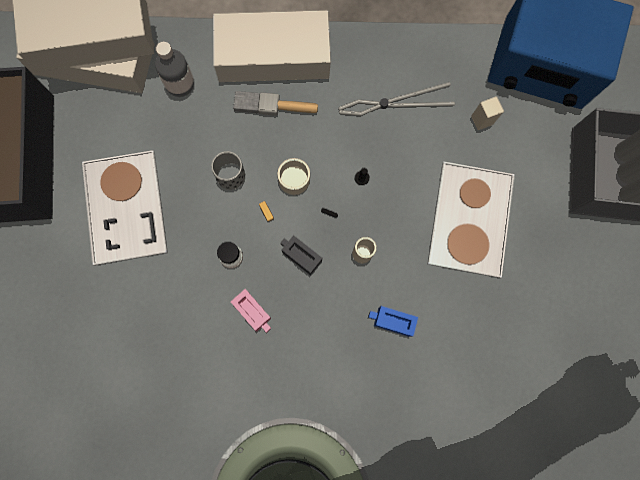

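View pics/side0.png

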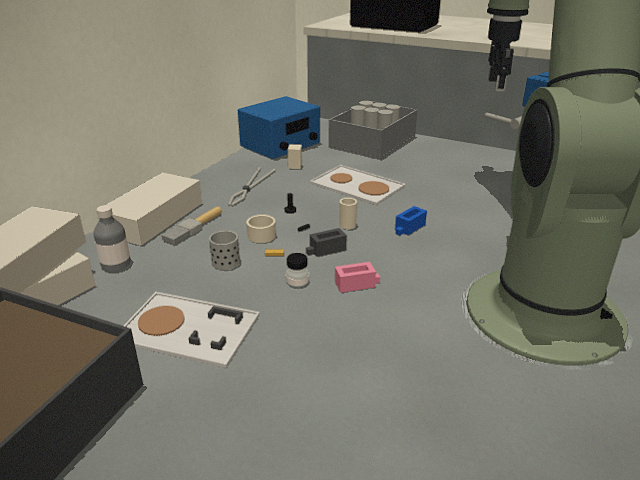

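Top view: former (362,178), wide crucible (293,176), tall crucible (364,250), flask (228,170, holes), dark mould (302,254, lug at 286,241). Not to be taken: jar (229,254; black lid, near flask and mould), pink block (250,310), blue block (393,321), cream block (487,113), bits (266,211) and (330,212). Trays: ingot left with cradle gap to the left (+y), flask tray right with the large pad nearer the robot; in both, tray +x points away from the robot.

```bash
cat > h.py <<'E'
from rig import *
import cv2, numpy as np
from scipy.spatial.transform import Rotation as R
def rot(q): return R.from_quat([q[1],q[2],q[3],q[0]]).as_matrix()
class Cam:
    def __init__(s,n,img=None):
        p=camera_params(n); s.K=p["intrinsics"]; s.d=np.array([p["k1"],0,0,0.])
        if n=="wrist":
            o=get_obs(); M=p["mount"]; T=rot(o["ee_rot"]); s.R=T@M[:3,:3]; s.c=T@M[:3,3]+o["tcp_pos"]
        else: s.R=rot(p["rotation"]); s.c=p["xyz"]
        s.im=camera(n) if img is None else cv2.imread(img)[:,:,::-1]
        s.hsv=cv2.cvtColor(np.ascontiguousarray(s.im),cv2.COLOR_RGB2HSV)
    def ray(s,px):
        u=cv2.undistortPoints(np.array(px,float).reshape(-1,1,2),s.K,s.d)[:,0]
        return np.c_[u,np.ones(len(u))]@s.R.T
    def at(s,px,z):
        r=s.ray(px); return s.c+r*((z-s.c[2])/r[:,2:])
    def px(s,P):
        P=(np.array(P,float).reshape(-1,3)-s.c)@s.R
        return cv2.projectPoints(P,np.zeros(3),np.zeros(3),s.K,s.d)[0][:,0]
def tri(c1,p1,c2,p2):
    a=c1.ray([p1])[0]; b=c2.ray([p2])[0]
    t=np.linalg.lstsq(np.c_[a,-b],c2.c-c1.c,rcond=None)[0]
    A=c1.c+a*t[0]; B=c2.c+b*t[1]; return (A+B)/2,np.linalg.norm(A-B)
def blobs(mask,roi=None,amin=60):
    m=mask.astype(np.uint8)*255
    if roi: z=np.zeros_like(m); x0,y0,x1,y1=roi; z[y0:y1,x0:x1]=m[y0:y1,x0:x1]; m=z
    c,_=cv2.findContours(m,cv2.RETR_EXTERNAL,cv2.CHAIN_APPROX_NONE)
    return sorted([k for k in c if cv2.contourArea(k)>amin],key=cv2.contourArea,reverse=True)
def go(pos,fdir):
    """shift (tool axes) and turn to TCP at pos with closing line along world angle fdir (rad), tool down"""
    o=get_obs(); T=rot(o["ee_rot"]); d=T.T@(np.array(pos)-o["tcp_pos"])
    best=None
    for f in(fdir,fdir+np.pi):
        y=np.array([np.cos(f),np.sin(f),0]); z=np.array([0,0,-1.]); W=np.c_[np.cross(y,z),y,z]
        rv=R.from_matrix(T.T@W).as_rotvec(degrees=True)
        if best is None or np.linalg.norm(rv)<np.linalg.norm(best): best=rv
    print("t",round(o["t"],2),"shift",d.round(1),"turn",best.round(1),"q7",o["joint_positions"][6].round(2))
E
cat > m1.py <<'E'
from h import *
t=Cam("top","pics/top0.png"); s=Cam("side","pics/side0.png")
def brown(c): return cv2.inRange(c.hsv,(5,90,80),(18,200,255))>0
for n,c,rois in(("top",t,[(80,140,170,270),(420,150,520,280)]),("side",s,[(120,290,260,370),(300,160,410,205)])):
    for r in rois:
        for k in blobs(brown(c),r): e=cv2.fitEllipse(k); print(n,np.round(e[0],1),np.round(e[1],1), c.at([e[0]],8).round(1))
# top-view cream, grey, dark blobs in stock area
for nm,lo,hi in(("cream",(15,25,120),(40,140,255)),("dark",(0,0,0),(179,255,62))):
    for n,c,r in(("top",t,(200,140,400,280)),("side",s,(200,180,365,295))):
        for k in blobs(cv2.inRange(c.hsv,lo,hi)>0,r,25):
            x,y,w,h=cv2.boundingRect(k); print(nm,n,(x,y,w,h),int(cv2.contourArea(k)))
a=cv2.resize(t.im[140:280,200:400],None,fx=4,fy=4,interpolation=cv2.INTER_CUBIC)
cv2.imwrite("pics/crop1.png",a[:,:,::-1])
E
python3 m1.py
```

```text
top [120.6 181.1] [37.5 40. ] [[584.9 348.9   8. ]]
top [467.8 243.8] [38.2 40.6] [[ 474.  -331.6    8. ]]
top [474.7 193. ] [27.8 29.7] [[ 576.4 -349.     8. ]]
side [160.5 320.3] [27.2 46.2] [[581.1 352.6   8. ]]
side [373.5 187.7] [12.5 29.4] [[ 470.7 -327.4    8. ]]
side [340.9 177.5] [ 8.7 20.5] [[ 573.1 -345.2    8. ]]
cream top (277, 158, 33, 32) 792
cream top (355, 237, 22, 22) 348
cream side (246, 214, 31, 29) 705
cream side (310, 180, 55, 50) 605
cream side (285, 269, 25, 17) 202
cream side (200, 206, 22, 18) 155
cream side (228, 190, 19, 15) 119
cream side (209, 230, 29, 15) 39
dark top (217, 242, 22, 22) 342
dark top (355, 168, 15, 17) 165
dark top (282, 250, 40, 26) 98
dark top (216, 165, 29, 24) 89
dark top (213, 154, 27, 21) 75
dark top (321, 208, 17, 10) 62
dark top (289, 242, 26, 18) 56
dark side (307, 236, 39, 20) 474
dark side (287, 253, 20, 17) 257
dark side (285, 193, 11, 20) 102
dark side (317, 231, 23, 8) 67
dark side (298, 224, 12, 7) 38
```

View pics/crop1.png

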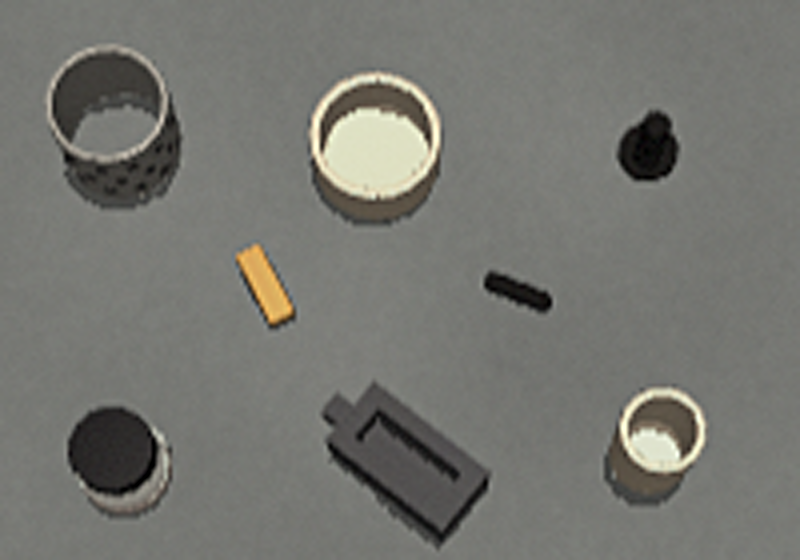

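The crop confirms: flask (holed tube) rim centre (227,165.8), jar with black lid below it, wide crucible rim (293.8,173.9), tall rim (365.8,247.8), former stub top (364.2,171), and dark mould with lug to upper left. A side crop next, for the heights.

Run:
```python
from h import *
s=cv2.imread("pics/side0.png")
cv2.imwrite("pics/crop2.png",cv2.resize(s[180:285,200:370],None,fx=4.7,fy=4.7,interpolation=cv2.INTER_CUBIC))
```

```text
(no output)
```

View pics/crop2.png

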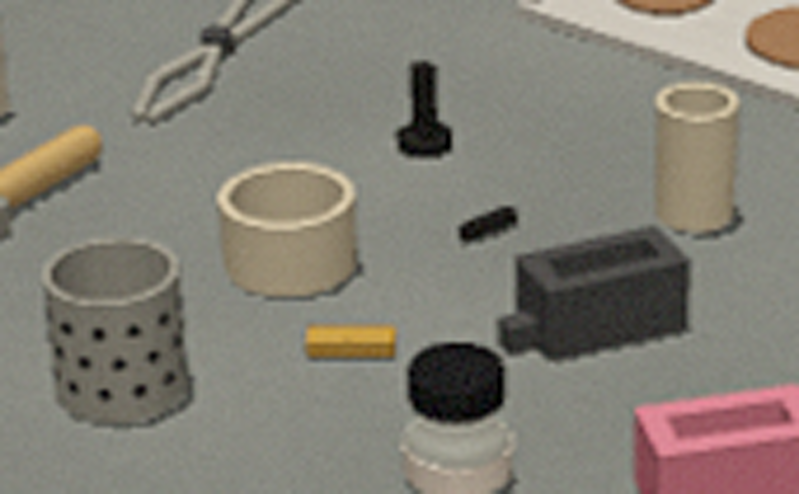

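Side rim/top centres (crop): flask (111,271), wide (287,196), tall (697,102), former stub top (423,66), mould top face centre about (604,259). Triangulating.

```bash
cat > m2.py <<'E'
from h import *
t=Cam("top","pics/top0.png"); s=Cam("side","pics/side0.png")
T=lambda x,y:(200+(x-1.5)/4,140+(y-1.5)/4)
S=lambda x,y:(200+(x-1.8)/4.7,180+(y-1.8)/4.7)
for n,a,b in(("flask",T(108,103),S(111,271)),("wide",T(375,135.5),S(287,196)),("tall",T(663,431),S(697,102)),("former",T(657,120),S(423,66)),("mould",T(408,457),S(604,259)),
 ("padI",(120.6,181.1),(160.5,320.3)),("padL",(467.8,243.8),(373.5,187.7)),("padS",(474.7,193),(340.9,177.5))):
    p,e=tri(t,a,s,b); print(n,p.round(1),"gap",e.round(1))
# one-height casts (top)
for n,a,h in(("flask",T(108,103),60),("wide",T(375,135.5),38),("tall",T(663,431),62),("formerfoot",T(648,152),8),("mould",T(408,457),36)): print(n,t.at([a],h).round(1))
# side
for n,a,h in(("flask",S(111,271),60),("wide",S(287,196),38),("tall",S(697,102),62),("mould",S(604,259),36)): print(n,"side",s.at([a],h).round(1))
q=t.at([T(351,411),T(464,502)],36); d=q[0]-q[1]; print("mould lug dir deg",np.degrees(np.arctan2(d[1],d[0])),np.linalg.norm(d))
a,b=t.at([(474.7,193),(467.8,243.8)],8); d=a-b; ph=np.arctan2(d[1],d[0]); print("flask tray x dir",ph,np.linalg.norm(d))
# ingot tray rim
m=cv2.inRange(t.hsv,(0,0,140),(179,45,255))>0
for r in((70,140,180,280),(420,150,525,290)):
    k=blobs(m,r,2000)[0]; bx=cv2.boxPoints(cv2.minAreaRect(cv2.convexHull(k))); w=t.at(bx,8); print(w.round(1),"ctr",w.mean(0).round(1))
    e=w[1]-w[0]; f=w[2]-w[1]; L=e if np.linalg.norm(e)>np.linalg.norm(f) else f; L=L*np.sign(L[0]); print(np.arctan2(L[1],L[0]),np.linalg.norm(e),np.linalg.norm(f))
E
python3 m2.py
```

```text
flask [603.9 133.7  58. ] gap 1.5
wide [598.2   7.7  36. ] gap 2.0
tall [ 451.4 -128.3   60. ] gap 1.0
former [ 605.2 -127.6   44.9] gap 3.5
mould [441.3 -11.7  34.8] gap 1.3
padI [585.3 349.6   4.7] gap 1.4
padL [ 473.7 -332.7    5.2] gap 1.6
padS [ 576.4 -350.     5.8] gap 1.6
flask [[603.8 133.7  60. ]]
wide [[598.5   8.1  38. ]]
tall [[ 451.5 -127.9   62. ]]
formerfoot [[ 603.5 -126.7    8. ]]
mould [[441.7 -11.5  36. ]]
flask side [[600.7 136.6  60. ]]
wide side [[595.   10.8  38. ]]
tall side [[ 449.1 -124.6   62. ]]
mould side [[439.6  -9.9  36. ]]
mould lug dir deg 51.982547430623306 68.44719635748632
flask tray x dir -0.16828293201050593 104.01348652827961
[[627.9 435.1   8. ]
 [652.1 290.5   8. ]
 [439.4 247.9   8. ]
 [417.7 387.3   8. ]] ctr [534.3 340.2   8. ]
0.1974225393838889 146.58137682299852 216.94986194354584
[[ 428.3 -252.7    8. ]
 [ 642.  -288.8    8. ]
 [ 621.8 -433.5    8. ]
 [ 410.4 -391.9    8. ]] ctr [ 525.6 -341.7    8. ]
-0.16748274227978763 216.66624956339862 146.07497046414284
```

Heights agree with the text to about 2 mm (a common calibration bias), the pads are 104 mm apart, and all are within reach. Moving to the former with the fingers along the flask tray's y.

```bash
python3 -c "
from h import *
go([603,-127,150],np.pi/2-.168)"
```

```text
t 0.15 shift [ 499.6 -263.9   81.1] turn [-0.   0.  33.6] q7 -0.11
```

Emit:
arm_command(
  steps=[50,-26,8,0,0,7,-1,100,-52,16,0,0,14,-1,150,-78,24,0,0,21,-1,200,-104,32,0,0,28,-1,250,-130,40,0,0,33.6,-1],
)

```text
t: 0.78
tcp_pos: [430.2, -349.4, 191.0]
ee_rot: [-0.0, 0.996, -0.086, -0.0]
force: [1.4, -0.9, -0.2]
gripper_width: 85.5
grasp_force: 0.0
```

```bash
python3 -c "
from h import *
go([603,-127,150],np.pi/2-.168)"
```

```text
t 0.78 shift [ 132.1 -248.8   41. ] turn [-0.   0.  -0.3] q7 -1.14
```

```bash
cat > wp.py <<'E'
from h import *
import sys
c=Cam("wrist"); cv2.imwrite(sys.argv[1],c.im[:,:,::-1])
for k in blobs(cv2.inRange(c.hsv,(5,90,80),(18,200,255))>0,None,1500):
    e=cv2.fitEllipse(k); x,y,w,h=cv2.boundingRect(k); print(np.round(e[0],1),np.round(e[1],1),(x,y,w,h),c.at([e[0]],8).round(1))
E
python3 wp.py pics/w1.png
```

```text
[283.2 161.5] [94.8 97.4] (235, 113, 97, 98) [[ 477.4 -331.3    8. ]]
[279.9  28.2] [68.3 81.6] (241, 0, 79, 65) [[ 574.3 -347.9    8. ]]
```

Emit:
arm_command(
  steps=[26,-50,8,0,0,0,-1,52,-100,16,0,0,0,-1,79,-150,24,0,0,0,-1,106,-200,32,0,0,0,-1,132,-249,41,0,0,0,-1],
)

```text
t: 1.45
tcp_pos: [602.2, -126.3, 150.0]
ee_rot: [0.0, 0.996, -0.084, -0.0]
force: [0.4, -0.9, 0.3]
gripper_width: 85.5
grasp_force: 0.0
```

```bash
cat > wf.py <<'E'
from h import *
import sys
c=Cam("wrist"); cv2.imwrite(sys.argv[1],c.im[:,:,::-1])
E
python3 wf.py pics/w2.png; python3 -c "
from h import *
print(get_obs()['tcp_pos'])"
```

```text
[ 605.72805849 -118.2676753   148.63161451]
```

View pics/w2.png

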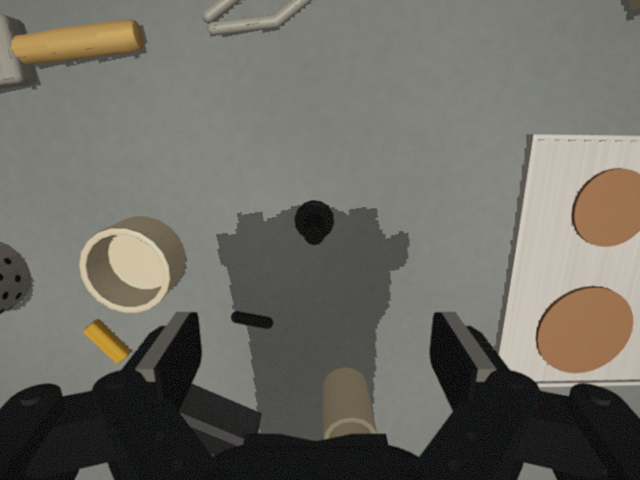

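The wrist view shows the former foot at about (314,219), stub top below it (315,237), the wide crucible on the left, the tall crucible behind and the flask tray on the right. The arm was still swinging at that moment, so I measure again at rest.

```bash
cat > wf.py <<'E'
from h import *
import sys
camera("wrist");camera("wrist");c=Cam("wrist"); cv2.imwrite(sys.argv[1],c.im[:,:,::-1])
o=get_obs(); print(o["t"],o["tcp_pos"].round(1),np.abs(o["qvel"]).max().round(3))
for k in blobs(cv2.inRange(c.hsv,(5,90,80),(18,200,255))>0,None,1500):
    e=cv2.fitEllipse(k); print("pad",np.round(e[0],1),np.round(e[1],1),cv2.boundingRect(k),c.at([e[0]],8).round(1))
k=blobs(c.im.max(2)<38,(240,120,400,290),150)[0]
p=k[:,0]; print("former blob",cv2.boundingRect(k)); q=p[p[:,1]<p[:,1].min()+20]
e=cv2.minEnclosingCircle(q); print(e,c.at([e[0]],6).round(1))
E
python3 wf.py pics/w3.png
```

```text
1.65 [ 601.3 -126.8  149.7] 0.036
pad [586.7 330.5] [78.6 99.8] (539, 288, 96, 86) [[ 478.3 -330.7    8. ]]
pad [610.8 209. ] [63.4 81.6] (577, 170, 63, 77) [[ 579.6 -344.4    8. ]]
former blob (297, 201, 39, 43)
((316.0789489746094, 217.5), 19.085596084594727) [[ 608.2 -126.1    6. ]]
```

Displacement former→large pad agrees between the top and wrist views: (-129.7,-204.7), so it can be used directly. Descend, grip.

Emit:
arm_command(
  steps=[4,-1,45,0,0,0,-1,4,-1,90,0,0,0,-1,4,-1,120,0,0,0,-1,4,-1,135,0,0,0,-1,4,-1,135,0,0,0,-1],
  grip_force=25,
)

```text
t: 2.28
tcp_pos: [604.9, -128.1, 15.1]
ee_rot: [0.0, 0.996, -0.085, -0.0]
force: [-0.6, -0.1, -0.0]
gripper_width: 85.3
grasp_force: 0.0
```

Emit:
arm_command(
  steps=[0,0,0,0,0,0,1,0,0,0,0,0,0,1,0,0,0,0,0,0,1,0,0,0,0,0,0,1,0,0,0,0,0,0,1],
)

```text
t: 2.9
tcp_pos: [605.6, -127.4, 15.6]
ee_rot: [-0.0, 0.996, -0.084, 0.0]
force: [-1.0, 0.2, 5.7]
gripper_width: 13.3
grasp_force: 25.7
```

```bash
python3 -c "
from h import *
o=get_obs();print(o['tcp_pos'].round(1),o['gripper_width'],o['grasp_force'],o['force'].round(1))
go([605.5-129.7,-126.5-204.7,60],np.pi/2-.168)"
```

```text
[ 605.6 -127.4   15.6] 13.288078896341853 25.652202665805817 [-1.   0.2  5.7]
t 2.9 shift [-93.7 222.7 -44.4] turn [-0. -0. -0.] q7 -1.62
```

Emit:
arm_command(
  steps=[0,0,-45,0,0,0,1,-22,52,-45,0,0,0,1,-44,104,-45,0,0,0,1,-66,156,-45,0,0,0,1,-88,208,-45,0,0,0,1],
)

```text
t: 3.52
tcp_pos: [482.6, -319.0, 60.3]
ee_rot: [0.0, 0.996, -0.084, 0.0]
force: [0.8, -1.1, -0.3]
gripper_width: 13.2
grasp_force: 25.2
```

Emit:
arm_command(
  steps=[-5.7,15,0,0,0,0,1,-5.7,15,0,0,0,0,1,-5.7,15,20,0,0,0,1,-5.7,15,34,0,0,0,1,-5.7,15,34,0,0,0,1],
)

```text
t: 4.15
tcp_pos: [475.7, -330.1, 25.3]
ee_rot: [-0.001, 0.997, -0.083, -0.001]
force: [0.4, 0.2, -0.8]
gripper_width: 13.0
grasp_force: 25.2
```

```bash
python3 wp.py pics/w4.png; python3 -c "
from h import *
o=get_obs();print(o['tcp_pos'].round(1),o['gripper_width'],o['force'].round(1))"
```

```text
[318.1  53.7] [130.9 169.7] (238, 0, 161, 124) [[ 574.2 -347.9    8. ]]
[317.6 283.4] [148.2 173.3] (228, 209, 180, 138) [[ 483.2 -332.5    8. ]]
[ 475.9 -330.6   26. ] 13.136985491202996 [ 0.3  0.3 -0.8]
```

View pics/w4.png

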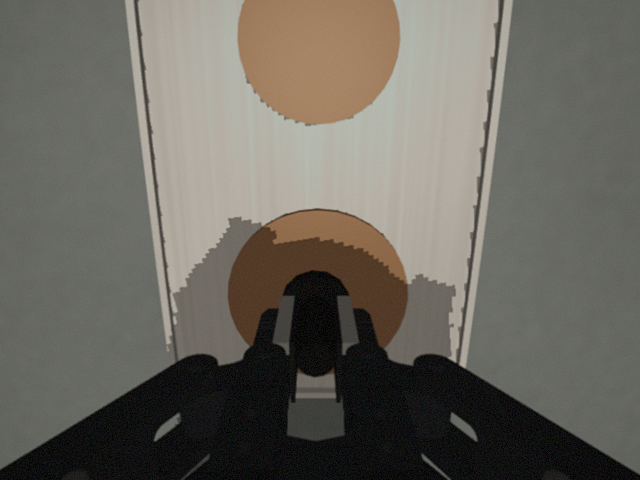

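The former foot (far edge at (316,270)) is over the large pad (far edge (318,209), sides 228..408), centred sideways. Checking fore-aft from the edges.

```bash
python3 -c "
from h import *
c=Cam('wrist'); u=np.array([np.cos(.168),-np.sin(.168),0])
a=c.at([(318,209)],8)[0]-40*u; b=c.at([(316,270)],18)[0]-15*u; print(a.round(1),b.round(1),get_obs()['tcp_pos'])
m=c.at([(228,290),(408,290)],8); print(m.mean(0), np.linalg.norm(m[0]-m[1]))"
```

```text
[ 476.6 -332.     8. ] [ 478.5 -331.4   18. ] [ 476.02126128 -330.98921234   26.46696836]
[ 479.81817351 -332.59609425    8.        ] 79.87326853240765
```

Emit:
arm_command(
  steps=[0,0,2.3,0,0,0,1,0,0,2.5,0,0,0,0.6,0,0,2.5,0,0,0,-1,0,0,2.5,0,0,0,-1,0,0,2.5,0,0,0,-1],
)

```text
t: 4.88
tcp_pos: [475.6, -331.5, 23.9]
ee_rot: [0.0, 0.996, -0.084, 0.0]
force: [0.2, -0.1, -0.4]
gripper_width: 71.2
grasp_force: 0.0
```

Emit:
arm_command(
  steps=[0,0,-8,0,0,0,-1,0,0,-40,0,0,0,-1,0,0,-90,0,0,0,-1,0,0,-125,0,0,0,-1,0,0,-125,0,0,0,-1],
)

```text
t: 5.5
tcp_pos: [476.7, -332.3, 151.9]
ee_rot: [0.001, 0.996, -0.084, 0.002]
force: [-0.2, -0.2, -0.3]
gripper_width: 85.2
grasp_force: 0.0
```

```bash
python3 -c "
from h import *
c=Cam('wrist'); cv2.imwrite('pics/w5.png',c.im[:,:,::-1])
k=blobs(c.im.max(2)<45,(220,120,420,300),150)
for j in k[:3]: print(cv2.boundingRect(j))
go([605.8,134,148],np.pi/2-.168)"; python3 wp.py pics/w5b.png
```

```text
(295, 209, 39, 46)
t 5.55 shift [  49.8 -481.     1.9] turn [ 0.  -0.1 -0. ] q7 -1.24
[314.1 224.3] [102.2 104.8] (262, 173, 106, 103) [[ 477.8 -331.4    8. ]]
[313.8  75.4] [85.9 92.2] (271, 29, 87, 94) [[ 579.6 -348.7    8. ]]
```

View pics/w5.png

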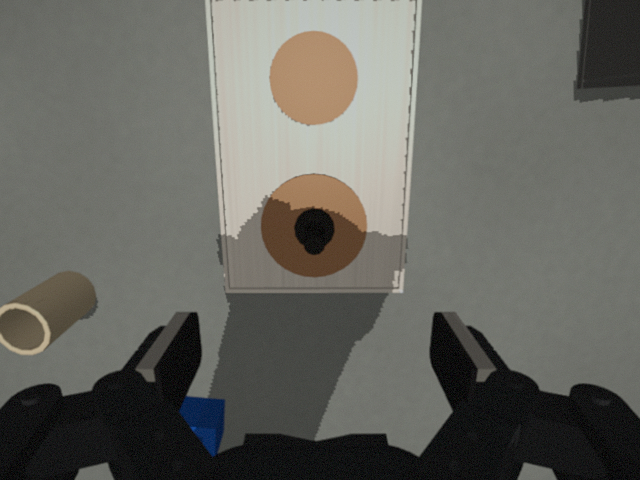

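Former stands upright near the pad centre (foot (314,228), pad (314,224)). On to the flask.

Emit:
arm_command(
  steps=[5,-54,0,0,0,0,-1,10,-108,0,0,0,0,-1,16,-162,0,0,0,0,-1,22,-216,0,0,0,0,-1,28,-270,0,0,0,0,-1],
)

```text
t: 6.22
tcp_pos: [548.2, -68.2, 147.8]
ee_rot: [0.0, 0.996, -0.084, -0.001]
force: [0.8, -0.1, -0.4]
gripper_width: 85.8
grasp_force: 0.0
```

Emit:
arm_command(
  steps=[6,-54,0,0,0,0,-1,12,-108,0,0,0,0,-1,18,-162,0,0,0,0,-1,22,-209,0,0,0,0,-1,22,-211,0,0,0,0,-1],
)

```text
t: 6.85
tcp_pos: [605.0, 138.5, 147.3]
ee_rot: [-0.0, 0.997, -0.082, -0.001]
force: [-0.4, -0.4, -0.4]
gripper_width: 85.7
grasp_force: 0.0
```

Run:
```python
from h import *
camera("wrist");camera("wrist");c=Cam('wrist'); cv2.imwrite('pics/w6.png',c.im[:,:,::-1])
go([605.8,134,148],np.pi/2-.168)
```

```text
t 7.0 shift [ 0.6 -0.8 -0.1] turn [ 0.1  0.1 -0.1] q7 -2.07
```

View pics/w6.png

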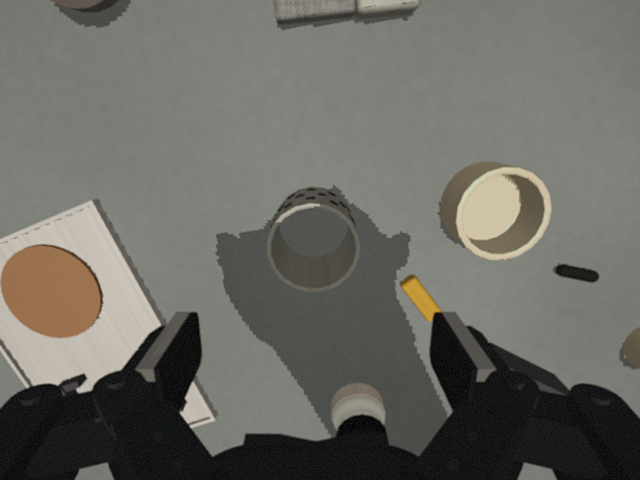

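Flask rim centred at (313.5,247); orange bit (415,290), jar (360,415) nearby. Checking by casting.

Run:
```python
from h import *
c=Cam('wrist'); 
p=c.at([(313.5,247)],60)[0]; print(p.round(1)); print("bit",c.at([(418,295)],8).round(1), "padI",c.at([(52,292)],8).round(1),"wide",c.at([(503,213)],38).round(1))
go(p,np.pi/2-.168)
```

```text
[606.5 134.   60. ]
bit [[536.9  63.1   8. ]] padI [[587.7 347.5   8. ]] wide [[601.5   8.1  38. ]]
t 7.05 shift [ 1.2 -1.4 88.2] turn [ 0.1  0.1 -0.1] q7 -2.07
```

Emit:
arm_command(
  steps=[1,-1,40,0,0,0,-1,1,-1,80,0,0,0,-1,1,-1,115,0,0,0,-1,1,-1,130,0,0,0,-1,1,-1,130,0,0,0,-1],
  grip_force=35,
)

```text
t: 7.68
tcp_pos: [606.5, 134.3, 18.5]
ee_rot: [0.0, 0.996, -0.085, -0.001]
force: [-0.5, -0.1, -0.1]
gripper_width: 85.0
grasp_force: 0.0
```

Emit:
arm_command(
  steps=[0,0,0,0,0,0,1,0,0,0,0,0,0,1,0,0,0,0,0,0,1,0,0,0,0,0,0,1,0,0,-20,0,0,0,1],
)

```text
t: 8.3
tcp_pos: [606.3, 135.0, 39.3]
ee_rot: [0.0, 0.996, -0.084, -0.001]
force: [0.4, -0.2, -2.2]
gripper_width: 58.0
grasp_force: 38.1
```

Run:
```python
from h import *
print(get_obs()["gripper_width"],get_obs()["tcp_pos"])
go([476,-331.6,120],np.pi/2-.168)
```

```text
58.04524818905295 [606.30684204 134.9990664   39.32302269]
t 8.3 shift [-50.2 481.9 -80.4] turn [ 0.   0.1 -0. ] q7 -2.08
```

Emit:
arm_command(
  steps=[0,0,-50,0,0,0,1,-6,50,-75,0,0,0,1,-11,105,-75,0,0,0,1,-17,160,-75,0,0,0,1,-22,215,-75,0,0,0,1],
)

```text
t: 8.93
tcp_pos: [548.7, -74.8, 115.6]
ee_rot: [0.0, 0.996, -0.084, 0.001]
force: [0.6, -0.3, -1.6]
gripper_width: 58.5
grasp_force: 38.5
```

Emit:
arm_command(
  steps=[-6,55,0,0,0,0,1,-12,110,0,0,0,0,1,-18,165,0,0,0,0,1,-23,215,0,0,0,0,1,-26,250,0,0,0,0,1],
)

```text
t: 9.55
tcp_pos: [480.5, -317.9, 115.5]
ee_rot: [0.001, 0.996, -0.085, 0.001]
force: [0.1, 1.2, -2.0]
gripper_width: 58.5
grasp_force: 38.5
```

Emit:
arm_command(
  steps=[-1.8,16.5,0,0,0,0,1,-1.8,16.5,0,0,0,0,1,-1.8,16.5,0,0,0,0,1,-1.8,16.5,0,0,0,0,1,-1.8,16.5,20,0,0,0,1],
)

```text
t: 10.18
tcp_pos: [478.1, -330.7, 94.7]
ee_rot: [0.0, 0.996, -0.084, 0.001]
force: [-0.1, 0.1, -2.6]
gripper_width: 58.1
grasp_force: 38.6
```

Run:
```python
from h import *
camera("wrist");c=Cam('wrist'); cv2.imwrite('pics/w7.png',c.im[:,:,::-1])
go([476.5,-331.4,26],np.pi/2-.168)
```

```text
t 10.28 shift [ 0.5  1.6 66.4] turn [-0.1  0.1  0. ] q7 -1.27
```

View pics/w7.png

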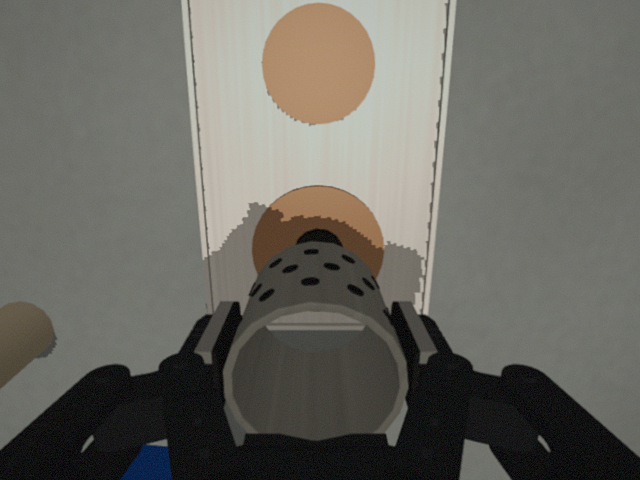

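Former foot edge (319,230), pad (318) and flask (318) line up. Lower and release.

Emit:
arm_command(
  steps=[0.5,1,15,0,0,0,1,0.5,1,30,0,0,0,1,0.5,1,45,0,0,0,1,0.5,1,58,0,0,0,1,0.5,1,64,0,0,0,1],
)

```text
t: 10.9
tcp_pos: [476.9, -332.0, 28.7]
ee_rot: [-0.0, 0.996, -0.084, -0.0]
force: [-0.2, -0.3, -2.2]
gripper_width: 58.0
grasp_force: 38.5
```

Emit:
arm_command(
  steps=[0,0,2.5,0,0,0,1,0,0,2.5,0,0,0,1,0,0,2.5,0,0,0,0,0,0,2.5,0,0,0,-1,0,0,2.5,0,0,0,-1],
)

```text
t: 11.52
tcp_pos: [477.3, -332.4, 27.4]
ee_rot: [0.0, 0.996, -0.084, 0.0]
force: [0.4, 0.2, -0.3]
gripper_width: 85.1
grasp_force: 0.0
```

Emit:
arm_command(
  steps=[0,0,-8,0,0,0,-1,0,0,-40,0,0,0,-1,0,0,-90,0,0,0,-1,0,0,-125,0,0,0,-1,0,0,-125,0,0,0,-1],
)

```text
t: 12.15
tcp_pos: [478.3, -333.1, 155.4]
ee_rot: [0.001, 0.996, -0.084, 0.002]
force: [-0.0, 0.0, -1.0]
gripper_width: 85.6
grasp_force: 0.0
```

Run:
```python
from h import *
camera("wrist");c=Cam('wrist'); cv2.imwrite('pics/w8.png',c.im[:,:,::-1])
go([453.5,-128,150],np.pi/2-.168)
```

```text
t 12.25 shift [ -57.6 -197.4    2.4] turn [ 0. -0. -0.] q7 -1.27
```

View pics/w8.png

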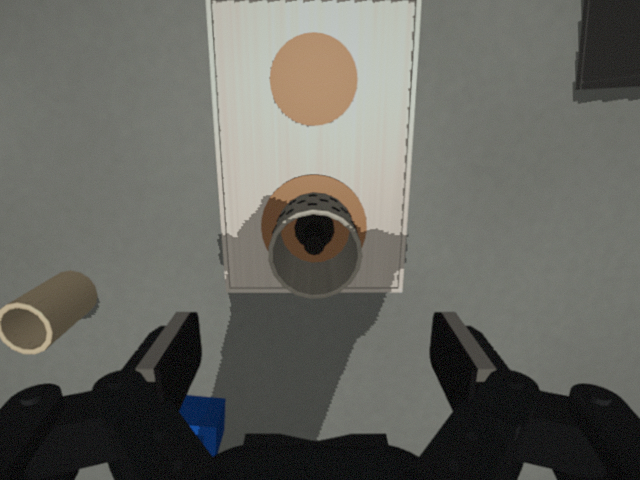

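Flask stands round the former on the pad. Next the tall crucible.

Emit:
arm_command(
  steps=[-15,-50,0,0,0,0,-1,-30,-103,0,0,0,0,-1,-46,-156,0,0,0,0,-1,-57.6,-197.4,2,0,0,0,-1,-57.6,-197.4,2,0,0,0,-1],
)

```text
t: 12.88
tcp_pos: [452.8, -124.9, 149.5]
ee_rot: [-0.0, 0.997, -0.082, -0.001]
force: [0.7, 0.0, -0.1]
gripper_width: 85.3
grasp_force: 0.0
```

Run:
```python
from h import *
camera("wrist");camera("wrist");camera("wrist");c=Cam('wrist'); cv2.imwrite('pics/w9.png',c.im[:,:,::-1])
go([453.5,-128,18],np.pi/2-.168)
for k in blobs(cv2.inRange(c.hsv,(12,25,60),(40,160,255))>0,(200,120,430,340),300): print(cv2.boundingRect(k))
q=c.px([[453.5,-128,62]])[0].astype(int); print(q)
m=cv2.inRange(c.hsv,(12,25,60),(40,160,255))
k=blobs(m>0,(200,120,430,340),300)[0]; b=k[:,0]; b=b[b[:,1]>q[1]]; e=cv2.minEnclosingCircle(b); print(e,c.at([e[0]],62).round(1))
```

```text
t 13.07 shift [ 1.000e-01 -9.000e-01  1.319e+02] turn [ 0.   0.  -0.1] q7 -1.64
(280, 199, 66, 81)
[314 248]
((312.5, 251.0), 32.561580657958984) [[ 452.4 -126.8   62. ]]
```

Emit:
arm_command(
  steps=[0,-1,40,0,0,0,-1,0,-1,80,0,0,0,-1,0,-1,115,0,0,0,-1,0,-1,131,0,0,0,-1,0,-1,131,0,0,0,-1],
  grip_force=30,
)

```text
t: 13.7
tcp_pos: [453.3, -127.4, 18.8]
ee_rot: [-0.0, 0.996, -0.085, -0.001]
force: [0.3, 0.2, 0.2]
gripper_width: 85.2
grasp_force: 0.0
```

Emit:
arm_command(
  steps=[0,0,0,0,0,0,1,0,0,0,0,0,0,1,0,0,0,0,0,0,1,0,0,0,0,0,0,1,0,0,0,0,0,0,1],
)

```text
t: 14.32
tcp_pos: [454.2, -127.1, 20.2]
ee_rot: [0.0, 0.996, -0.084, 0.001]
force: [-2.6, 0.9, 13.3]
gripper_width: 38.6
grasp_force: 28.4
```

Emit:
arm_command(
  steps=[0,0,-30,0,0,0,1,0,0,-70,0,0,0,1,0,0,-100,0,0,0,1,0,0,-110,0,0,0,1,0,0,-110,0,0,0,1],
)

```text
t: 14.95
tcp_pos: [453.8, -127.1, 129.5]
ee_rot: [0.0, 0.996, -0.084, 0.0]
force: [-0.2, 0.1, -2.2]
gripper_width: 39.0
grasp_force: 30.6
```

Run:
```python
from h import *
print(get_obs()["gripper_width"],get_obs()["tcp_pos"])
go([578.6,-349,100],np.pi/2-.168)
```

```text
38.958588439116085 [ 453.82937986 -127.05208572  129.48010869]
t 14.95 shift [160.2 197.9  29.6] turn [ 0.  -0.1 -0. ] q7 -1.65
```

Emit:
arm_command(
  steps=[33,40,0,0,0,0,1,70,86,0,0,0,0,1,107,132,0,0,0,0,1,140,173,0,0,0,0,1,160.3,197.6,0,0,0,0,1],
)

```text
t: 15.58
tcp_pos: [578.3, -350.9, 127.0]
ee_rot: [-0.0, 0.996, -0.085, -0.001]
force: [-0.4, 0.9, -1.2]
gripper_width: 39.0
grasp_force: 30.6
```

Emit:
arm_command(
  steps=[0,0,10,0,0,0,1,0,0,30,0,0,0,1,0,0,60,0,0,0,1,0,0,85,0,0,0,1,0,0,96,0,0,0,1],
)

```text
t: 16.2
tcp_pos: [577.3, -347.1, 30.6]
ee_rot: [-0.001, 0.996, -0.084, -0.002]
force: [0.2, 0.3, -0.3]
gripper_width: 38.5
grasp_force: 30.6
```

Run:
```python
from h import *
camera("wrist");camera("wrist");c=Cam('wrist'); cv2.imwrite('pics/w10.png',c.im[:,:,::-1])
o=get_obs(); print(o["tcp_pos"].round(1),o["force"].round(1))
k=blobs(cv2.inRange(c.hsv,(5,90,60),(18,200,255))>0,(200,100,440,330),300)
for j in k: print(cv2.boundingRect(j))
go([579,-348.6,26],np.pi/2-.168)
```

```text
[ 578.3 -348.2   32.8] [ 1.  -0.1  0.8]
(252, 227, 130, 85)
t 16.35 shift [0.8 0.3 6.8] turn [-0.   0.1 -0. ] q7 -1.33
```

View pics/w10.png

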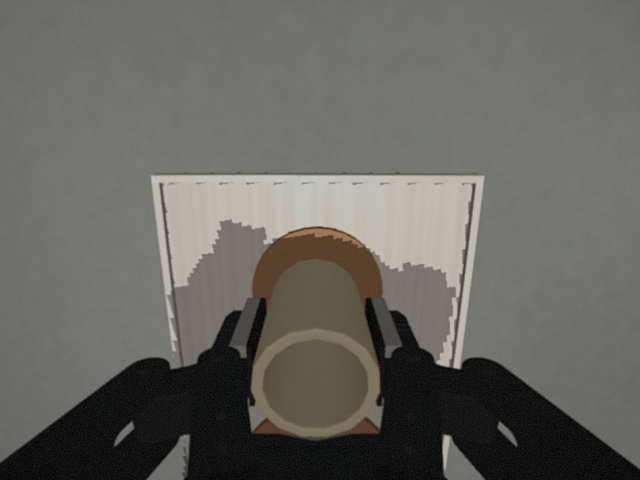

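Sideways centred (pad 317, crucible 316); fore-aft check from far edges (317,227) and (317,260).

Run:
```python
from h import *
c=Cam('wrist'); u=np.array([np.cos(.168),-np.sin(.168),0]); z=get_obs()['tcp_pos'][2]-18.8; print(z)
print((c.at([(317,227)],8)[0]-30*u).round(1),(c.at([(317,260)],z)[0]-20*u).round(1))
```

```text
14.836146859829672
[ 579.4 -349.2    8. ] [ 576.5 -348.7   14.8]
```

Emit:
arm_command(
  steps=[2,0,4,0,0,0,1,2,0,6.5,0,0,0,1,2,0,6.5,0,0,0,1,2,0,6.5,0,0,0,0.2,2,0,6.5,0,0,0,-1],
)

```text
t: 17.02
tcp_pos: [580.9, -349.2, 27.4]
ee_rot: [0.0, 0.996, -0.084, 0.001]
force: [-0.0, 0.7, 0.2]
gripper_width: 55.6
grasp_force: 0.0
```

Emit:
arm_command(
  steps=[0,0,0,0,0,0,-1,0,0,0,0,0,0,-1,0,0,-30,0,0,0,-1,0,0,-75,0,0,0,-1,0,0,-120,0,0,0,-1],
)

```text
t: 17.65
tcp_pos: [580.3, -349.0, 147.9]
ee_rot: [-0.0, 0.996, -0.084, -0.0]
force: [1.0, -0.2, 0.4]
gripper_width: 85.0
grasp_force: 0.0
```

Run:
```python
from h import *
camera("wrist");camera("wrist");c=Cam('wrist'); cv2.imwrite('pics/w11.png',c.im[:,:,::-1])
print(get_obs()['force'].round(1)); go([443.5,-11.6,150],np.radians(52-90))
```

```text
[-0.1  0.2 -0.9]
t 17.8 shift [-192.9 -310.1   -1.9] turn [  0.2  -0.2 -61.7] q7 -1.32
```

Emit:
arm_command(
  steps=[-29,-46,0,0,0,-10,-1,-58,-92,0,0,0,-20,-1,-87,-140,0,0,0,-30,-1,-116,-188,0,0,0,-40,-1,-146,-236,0,0,0,-50,-1],
)

```text
t: 18.42
tcp_pos: [475.0, -90.3, 146.2]
ee_rot: [-0.0, 0.938, 0.348, -0.0]
force: [2.2, 1.3, -1.4]
gripper_width: 85.5
grasp_force: 0.0
```

Run:
```python
from h import *
go([443.5,-11.6,150],np.radians(52-90))
```

```text
t 18.43 shift [ 27.4 -80.2  -3.8] turn [ -0.    0.  -11.3] q7 -1.0
```

Emit:
arm_command(
  steps=[13,-40,0,0,0,-6,-1,27,-80,-3,0,0,-11.3,-1,27,-80,-3,0,0,-11.3,-1,27,-80,-3,0,0,-11.3,-1,27,-80,-3,0,0,-11.3,-1],
)

```text
t: 19.05
tcp_pos: [445.0, -14.2, 149.5]
ee_rot: [-0.0, 0.901, 0.435, -0.0]
force: [0.1, 0.7, -0.4]
gripper_width: 85.2
grasp_force: 0.0
```

Run:
```python
from h import *
camera("wrist");c=Cam('wrist'); cv2.imwrite('pics/w12.png',c.im[:,:,::-1])
go([443.5,-11.6,150],np.radians(52-90))
```

```text
t 19.15 shift [ 1.  -2.7 -0.4] turn [-0.   0.  -0.4] q7 -1.01
```

View pics/w12.png

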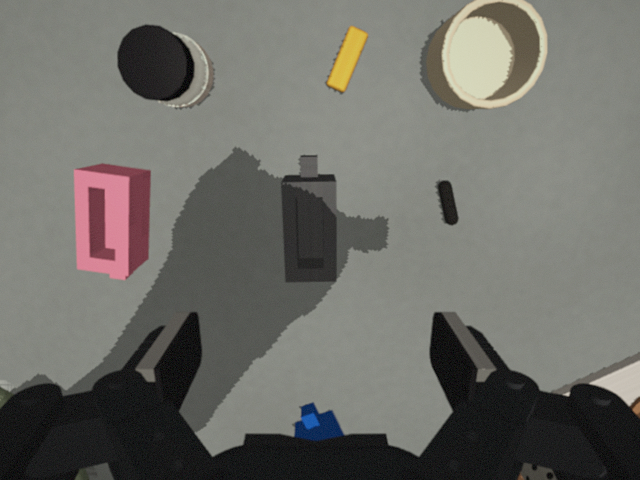

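Dark mould, lug up, top face about (282..336, 180..281), centre (310,230), practically square to the fingers.

Run:
```python
from h import *
c=Cam('wrist'); q=c.at([(282.5,180),(336,180),(336.5,281),(285,281)],36); p=q.mean(0); d=q[0]+q[1]-q[2]-q[3]; a=np.arctan2(d[1],d[0]); print(p.round(1),np.degrees(a),[np.linalg.norm(q[i]-q[i-1]).round(1) for i in range(4)])
go([p[0],p[1],10],a-np.pi/2)
```

```text
[444.6 -10.3  36. ] 52.13060332610561 [np.float64(70.7), np.float64(34.6), np.float64(70.7), np.float64(36.1)]
t 19.2 shift [  2.7  -2.6 139.6] turn [-0.   0.  -0.6] q7 -1.01
```

Emit:
arm_command(
  steps=[2.5,-2.5,45,0,0,-0.6,-1,2.5,-2.5,90,0,0,-0.6,-1,2.5,-2.5,125,0,0,-0.6,-1,2.5,-2.5,142,0,0,-0.6,-1,2.5,-2.5,142,0,0,-0.6,-1],
  grip_force=60,
)

```text
t: 19.82
tcp_pos: [443.9, -10.0, 6.9]
ee_rot: [-0.0, 0.898, 0.44, -0.001]
force: [0.3, -0.6, -0.0]
gripper_width: 85.6
grasp_force: 0.0
```

Emit:
arm_command(
  steps=[0,0,0,0,0,0,1,0,0,0,0,0,0,1,0,0,0,0,0,0,1,0,0,0,0,0,0,1,0,0,0,0,0,0,1],
)

```text
t: 20.45
tcp_pos: [445.0, -10.0, 8.6]
ee_rot: [0.0, 0.898, 0.44, 0.001]
force: [-2.6, 0.1, 15.6]
gripper_width: 35.2
grasp_force: 59.0
```

Emit:
arm_command(
  steps=[0,0,-30,0,0,0,1,0,0,-70,0,0,0,1,0,0,-110,0,0,0,1,0,0,-120,0,0,0,1,0,0,-120,0,0,0,1],
)

```text
t: 21.08
tcp_pos: [444.6, -10.2, 127.8]
ee_rot: [0.0, 0.898, 0.44, 0.0]
force: [0.0, 0.4, -5.8]
gripper_width: 35.0
grasp_force: 62.8
```

Run:
```python
from h import *
print(get_obs()["gripper_width"],get_obs()["tcp_pos"])
ph=.2; c=np.array([535.5,339.5]); Rt=np.array([[np.cos(ph),-np.sin(ph)],[np.sin(ph),np.cos(ph)]])
p=c+Rt@[-52,-7]; print(p); go([*p,127],ph)
```

```text
35.009503777758624 [444.60196703 -10.22438146 127.77176715]
[485.92722327 322.30872875]
t 21.07 shift [ 288.1 -171.1    0.7] turn [  0.    0.  -49.3] q7 -1.05
```

Emit:
arm_command(
  steps=[46,-27,0,0,0,-9,1,92,-54,0,0,0,-18,1,138,-82,0,0,0,-27,1,184,-109,0,0,0,-36,1,230,-136,0,0,0,-45,1],
)

```text
t: 21.7
tcp_pos: [477.2, 256.7, 125.9]
ee_rot: [-0.0, 0.659, 0.752, -0.001]
force: [1.6, -0.2, -3.6]
gripper_width: 35.1
grasp_force: 62.6
```

Run:
```python
from h import *
go([485.9,322.3,127],.2)
```

```text
t 21.7 shift [63.9 17.2 -1.2] turn [-0.1  0.  -3.9] q7 -0.88
```

Emit:
arm_command(
  steps=[40,9,0,0,0,-3.9,1,63,17,0,0,0,-3.9,1,63,17,0,0,0,-3.9,1,63,17,0,0,0,-3.9,1,63,17,0,0,0,-3.9,1],
)

```text
t: 22.32
tcp_pos: [486.8, 318.8, 127.2]
ee_rot: [0.0, 0.636, 0.772, -0.001]
force: [0.0, -0.5, -4.4]
gripper_width: 34.8
grasp_force: 62.6
```

Run:
```python
from h import *
camera("wrist");c=Cam('wrist'); cv2.imwrite('pics/w13.png',c.im[:,:,::-1])
go([485.9,322.3,127],.2)
for k in blobs(cv2.inRange(c.hsv,(5,90,60),(18,200,255))>0,None,1500):
    e=cv2.fitEllipse(k); print("pad",np.round(e[0],1),np.round(e[1],1),cv2.boundingRect(k),c.at([e[0]],8).round(1))
```

```text
t 22.43 shift [ 3.3 -0.4  0.6] turn [-0.   0.  -0.4] q7 -0.89
pad [465.4 214.3] [107.4 118.8] (408, 159, 116, 112) [[585.7 351.6   8. ]]
```

View pics/w13.png

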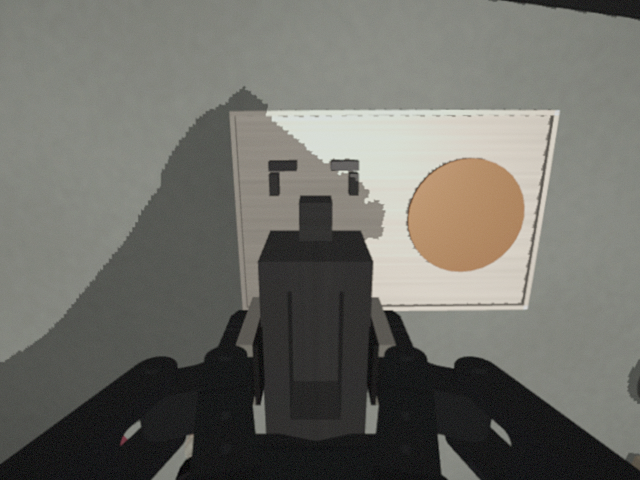

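The gap in the end stops is between (297,165) and (330,165), the tray edges run level with the picture (yaw right), the pad is at (465,214), and the mould's lug is at (316,200). Casting these.

Run:
```python
from h import *
c=Cam('wrist','pics/w13.png')
q=c.at([(232,111),(558,111),(528,308),(243,308)],8); print(q.round(1)); d=q[1]-q[0]; e=q[2]-q[3]; print(np.arctan2(d[1],d[0]),np.arctan2(e[1],e[0]),np.linalg.norm(d),q.mean(0))
ph=.5*(np.arctan2(d[1],d[0])+np.arctan2(e[1],e[0])); ph=.2 if abs(ph-.2)>.05 else ph; print("ph",ph)
Rt=np.array([[np.cos(ph),-np.sin(ph)],[np.sin(ph),np.cos(ph)]])
g=c.at([(313.5,170)],16)[0]; print("gap",g.round(1)); o1=g[:2]-Rt@[-52,33]; pad=np.array([585.7,351.6]); o2=pad-Rt@[52,0]; print("tray origin",o1,o2,q.mean(0)[:2])
t=Cam("top","pics/top0.png"); gt=t.at([(110.5,235)],16)[0]; print("top gap",gt)
for o in(o1,o2): print("mould target",o+Rt@[-52,-7])
z=get_obs()['tcp_pos'][2]-6.9
tcp=get_obs()['tcp_pos']; lug=c.at([(316,197)],z+14)[0]; print("lug tip",lug.round(1),"tcp->tip in tray",Rt.T@(lug-tcp)[:2])
```

```text
[[420.7 387.7   8. ]
 [624.6 428.6   8. ]
 [653.7 292.6   8. ]
 [446.8 252.6   8. ]]
0.19766038319442888 0.19095902749736476 207.91869420941734 [536.43763494 340.38155139   8.        ]
ph 0.1943097053458968
gap [478.3 362.1  16. ]
tray origin [535.66665736 339.77173468] [534.67857803 341.5593576 ] [536.43763494 340.38155139]
top gap [474.02225644 355.19109082  16.        ]
mould target [485.99686033 322.86282394]
mould target [485.00878099 324.65044686]
lug tip [478.6 367.7 134.7] tcp->tip in tray [ 1.17231804 49.28619345]
```

Emit:
arm_command(
  steps=[4.2,-0.5,20,0,0,-0.2,1,4.2,-0.5,50,0,0,-0.2,1,4.2,-0.5,80,0,0,-0.2,1,4.2,-0.5,96,0,0,-0.2,1,4.2,-0.5,96,0,0,-0.2,1],
)

```text
t: 23.05
tcp_pos: [484.8, 323.7, 30.6]
ee_rot: [-0.0, 0.634, 0.774, -0.001]
force: [0.1, -0.3, -3.9]
gripper_width: 35.2
grasp_force: 62.4
```

Run:
```python
from h import *
camera("wrist");camera("wrist");c=Cam('wrist'); cv2.imwrite('pics/w14.png',c.im[:,:,::-1])
go([485.6,323.4,12],.196)
```

```text
t 23.2 shift [-0.8 -0.6 20.7] turn [ 0.1 -0.   0.1] q7 -0.99
```

View pics/w14.png

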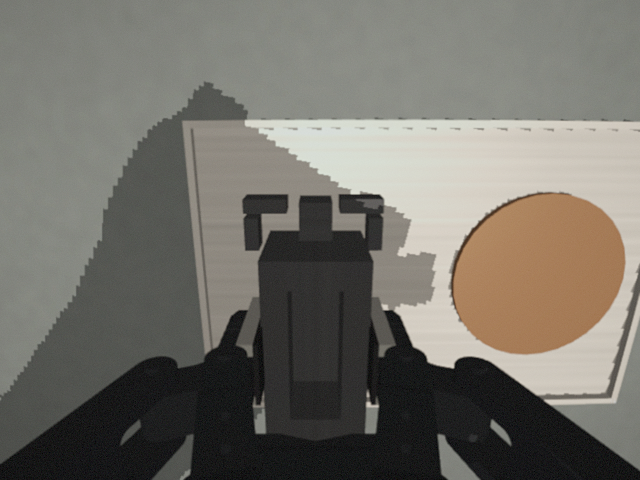

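Lug (300..332) sits over the gap (288..339), about 1 mm right of its middle. Lower it.

Emit:
arm_command(
  steps=[-0.5,-0.8,0,0,0,0,1,-0.5,-0.8,6,0,0,0,1,-0.5,-0.8,12,0,0,0,1,-0.5,-0.8,17,0,0,0,1,-0.5,-0.8,19.5,0,0,0,1],
)

```text
t: 23.82
tcp_pos: [484.7, 323.1, 12.6]
ee_rot: [0.0, 0.634, 0.773, -0.0]
force: [-10.8, -11.1, 47.5]
gripper_width: 34.8
grasp_force: 68.8
```

Run:
```python
from h import *
camera("wrist");o=get_obs(); print(o["tcp_pos"].round(1),o["force"].round(1))
```

```text
[484.7 323.   12.7] [-3.1 -4.1  4.6]
```

Seated (TCP 12.7 = grip height + 4). Release and rise.

Emit:
arm_command(
  steps=[0,0,0,0,0,0,0,0,0,0,0,0,0,-0.5,0,0,0,0,0,0,-1,0,0,-5,0,0,0,-1,0,0,-40,0,0,0,-1],
)

```text
t: 24.5
tcp_pos: [483.9, 322.7, 51.5]
ee_rot: [-0.001, 0.634, 0.774, -0.001]
force: [0.2, -0.6, -0.3]
gripper_width: 85.5
grasp_force: 0.0
```

Emit:
arm_command(
  steps=[0,0,-45,0,0,0,-1,0,0,-85,0,0,0,-1,0,0,-100,0,0,0,-1,0,0,-100,0,0,0,-1,0,0,-100,0,0,0,-1],
)

```text
t: 25.12
tcp_pos: [484.5, 322.7, 151.1]
ee_rot: [-0.0, 0.634, 0.773, -0.001]
force: [-0.2, -0.8, -0.3]
gripper_width: 85.7
grasp_force: 0.0
```

Run:
```python
from h import *
camera("wrist");c=Cam('wrist'); cv2.imwrite('pics/w15.png',c.im[:,:,::-1])
ph=.196; u=np.array([np.cos(ph),np.sin(ph)]); v=np.array([-u[1],u[0]]); o=np.array([535.2,340.5])
# white floor / dark mould: top-face bounding quad of dark pixels in predicted neighbourhood
W=lambda x,y,z:[*(o+x*u+y*v),z]
pr=c.px([W(-70,28,40),W(-34,28,40),W(-34,-42,40),W(-70,-42,40),W(-52,42,18)]); print("predicted px",pr.round(0).tolist())
m=cv2.inRange(c.hsv,(0,0,0),(179,255,70)); x0,y0=(pr.min(0)-25).astype(int); x1,y1=(pr.max(0)+25).astype(int)
ks=blobs(m>0,(max(x0,0),max(y0,0),x1,min(y1,479)),300)
for k in ks[:4]: print(cv2.boundingRect(k),cv2.contourArea(k),cv2.approxPolyDP(k,4,True)[:,0].tolist())
go([600.5,8,150],np.pi/2+.196)
```

```text
predicted px [[288.0, 183.0], [344.0, 183.0], [342.0, 284.0], [290.0, 284.0], [316.0, 158.0]]
(279, 160, 65, 126) 5752.5 [[323, 160], [309, 160], [309, 178], [293, 179], [289, 186], [291, 272], [286, 272], [286, 255], [279, 256], [280, 285], [321, 284], [341, 261], [343, 186], [339, 179], [323, 177]]
t 25.23 shift [-331.6   51.9    1.2] turn [ -0.1  -0.1 -89.9] q7 -0.88
```

The mould's outline matches the seated prediction to within 2 px. The wide crucible can be taken with the fingers as they are (along tray x), so no turn is needed.

Emit:
arm_command(
  steps=[-54,8.5,0,0,0,0,-1,-108,17,0,0,0,0,-1,-162,25.5,0,0,0,0,-1,-216,34,0,0,0,0,-1,-270,42.5,0,0,0,0,-1],
)

```text
t: 25.85
tcp_pos: [579.7, 65.1, 151.5]
ee_rot: [-0.0, 0.634, 0.774, -0.0]
force: [0.3, 0.1, -0.8]
gripper_width: 85.5
grasp_force: 0.0
```

Emit:
arm_command(
  steps=[-40,6,0,0,0,0,-1,-61,9.5,0,0,0,0,-1,-61,9.5,0,0,0,0,-1,-61,9.5,0,0,0,0,-1,-61,9.5,0,0,0,0,-1],
)

```text
t: 26.48
tcp_pos: [600.6, 10.4, 152.3]
ee_rot: [-0.0, 0.633, 0.774, 0.0]
force: [0.5, 0.0, 0.9]
gripper_width: 85.2
grasp_force: 0.0
```

Run:
```python
from h import *
camera("wrist");c=Cam('wrist'); cv2.imwrite('pics/w16.png',c.im[:,:,::-1])
q=c.px([[600.5,8,38]])[0]; print(q)
for k in blobs(cv2.inRange(c.hsv,(12,25,60),(40,160,255))>0,(190,100,450,400),500)[:2]:
    b=k[:,0]; print(cv2.boundingRect(k)); b=b[b[:,1]>q[1]]; e=cv2.minEnclosingCircle(b); p=c.at([e[0]],38)[0]; print(e,p.round(1)); go([p[0],p[1],3],.196)
```

```text
[313.08063877 237.8746686 ]
(266, 182, 95, 98)
((312.5, 242.0), 46.67182540893555) [600.7   5.   38. ]
t 26.57 shift [ -4.8  -1.  149.4] turn [ 0.  -0.   0.2] q7 -0.29
(204, 117, 61, 38)
((0.0, 0.0), 0.0) [390.5 115.3  38. ]
t 26.57 shift [ 144.9 -185.2  149.4] turn [ 0.  -0.   0.2] q7 -0.29
```

Emit:
arm_command(
  steps=[-1.8,-0.5,45,0,0,0,-1,-1.8,-0.5,90,0,0,0,-1,-1.8,-0.5,125,0,0,0,-1,-1.8,-0.5,145,0,0,0,-1,-1.8,-0.5,149,0,0,0,-1],
  grip_force=35,
)

```text
t: 27.2
tcp_pos: [600.5, 7.4, 2.7]
ee_rot: [-0.0, 0.634, 0.774, -0.0]
force: [0.5, -0.1, 1.3]
gripper_width: 85.4
grasp_force: 0.0
```

Emit:
arm_command(
  steps=[0,0,0,0,0,0,1,0,0,0,0,0,0,1,0,0,0,0,0,0,1,0,0,0,0,0,0,1,0,0,0,0,0,0,1],
)

```text
t: 27.82
tcp_pos: [601.5, 7.1, 4.9]
ee_rot: [0.001, 0.634, 0.773, 0.001]
force: [-2.0, 0.4, 6.1]
gripper_width: 63.7
grasp_force: 38.1
```

Emit:
arm_command(
  steps=[0,0,-20,0,0,0,1,0,0,-60,0,0,0,1,0,0,-90,0,0,0,1,0,0,-100,0,0,0,1,0,0,-100,0,0,0,1],
)

```text
t: 28.45
tcp_pos: [601.1, 6.8, 104.1]
ee_rot: [0.001, 0.634, 0.773, 0.0]
force: [0.5, 0.1, -1.5]
gripper_width: 63.5
grasp_force: 39.1
```

Run:
```python
from h import *
print(get_obs()["gripper_width"],get_obs()["tcp_pos"])
go([586.8,349.8,103],.196)
```

```text
63.468619024581855 [601.07644293   6.81253158 104.13842151]
t 28.45 shift [339.1  53.3   1. ] turn [0.1 0.  0.1] q7 -0.33
```

Emit:
arm_command(
  steps=[54,8.5,0,0,0,0,1,108,17,0,0,0,0,1,162,25.5,0,0,0,0,1,216,34,0,0,0,0,1,270,42.5,0,0,0,0,1],
)

```text
t: 29.08
tcp_pos: [588.6, 281.5, 102.0]
ee_rot: [-0.0, 0.634, 0.774, -0.001]
force: [0.5, -1.5, -1.2]
gripper_width: 63.4
grasp_force: 39.0
```

Emit:
arm_command(
  steps=[45,7,0,0,0,0,1,69.2,10.4,0,0,0,0,1,69.2,10.4,20,0,0,0,1,69.2,10.4,55,0,0,0,1,69.2,10.4,70,0,0,0,1],
)

```text
t: 29.7
tcp_pos: [585.0, 348.1, 30.0]
ee_rot: [-0.0, 0.634, 0.773, -0.002]
force: [0.5, -0.3, -0.8]
gripper_width: 63.3
grasp_force: 39.0
```

Run:
```python
from h import *
camera("wrist");camera("wrist");c=Cam('wrist'); cv2.imwrite('pics/w17.png',c.im[:,:,::-1])
ph=.196; v=np.array([-np.sin(ph),np.cos(ph),0])
for k in blobs(cv2.inRange(c.hsv,(4,90,50),(19,210,255))>0,None,300)[:2]: 
    x,y,w,h=cv2.boundingRect(k); print((x,y,w,h)); top=k[k[:,0,1].argmin(),0]; xs=k[k[:,0,1]<y+6][:,0,0]; print((c.at([(xs.mean(),y)],8)[0]-40*v).round(1)); m=c.at([(x,y+h/2),(x+w,y+h/2)],8); print(m.mean(0).round(1),np.linalg.norm(m[0]-m[1]).round(1))
go([586.4,349.9,11],.196)
```

```text
(231, 202, 174, 102)
[586.3 350.3   8. ]
[583.5 367.1   8. ] 77.2
t 29.85 shift [ 0.4  0.8 21.6] turn [-0.1  0.   0.1] q7 -0.83
```

Emit:
arm_command(
  steps=[0.4,0.7,10,0,0,0,1,0.4,0.7,17,0,0,0,1,0.4,0.7,20,0,0,0,1,0.4,0.7,21,0,0,0,1,0.4,0.7,21,0,0,0,1],
)

```text
t: 30.48
tcp_pos: [586.6, 350.5, 12.9]
ee_rot: [0.0, 0.634, 0.773, -0.0]
force: [-3.6, -2.7, 6.9]
gripper_width: 63.3
grasp_force: 39.6
```

Emit:
arm_command(
  steps=[0,0,0,0,0,0,0,0,0,0,0,0,0,-1,0,0,0,0,0,0,-1,0,0,-5,0,0,0,-1,0,0,-45,0,0,0,-1],
)

```text
t: 31.1
tcp_pos: [585.4, 349.8, 55.9]
ee_rot: [-0.001, 0.634, 0.774, -0.002]
force: [-0.1, 0.8, 0.4]
gripper_width: 85.5
grasp_force: 0.0
```

Emit:
arm_command(
  steps=[0,0,-45,0,0,0,-1,0,0,-90,0,0,0,-1,-50,0,-110,0,0,0,-1,-105,0,-110,0,0,0,-1,-150,0,-110,0,0,0,-1],
)

```text
t: 31.72
tcp_pos: [616.6, 201.2, 168.0]
ee_rot: [0.001, 0.634, 0.773, 0.0]
force: [0.1, 0.1, -0.6]
gripper_width: 85.6
grasp_force: 0.0
```

Emit:
arm_command(
  steps=[-50,0,0,0,0,0,-1,-100,0,0,0,0,0,-1,-130,0,0,0,0,0,-1,-130,0,0,0,0,0,-1,-130,0,0,0,0,0,-1],
)

```text
t: 32.35
tcp_pos: [641.5, 76.8, 167.6]
ee_rot: [-0.0, 0.634, 0.774, 0.0]
force: [0.4, -0.4, 0.3]
gripper_width: 85.8
grasp_force: 0.0
```

```bash
cat > fin.py <<'E'
from h import *
t=Cam("top"); s=Cam("side"); cv2.imwrite("pics/top1.png",t.im[:,:,::-1]); cv2.imwrite("pics/side1.png",s.im[:,:,::-1])
o=get_obs(); print(o["t"],o["tcp_pos"].round(1))
# pads (before) from top, same camera -> bias cancels
a,b,p=t.at([(474.7,193),(467.8,243.8),(120.6,181.1)],8)
ring=lambda c,r,z:np.c_[c[0]+r*np.cos(th),c[1]+r*np.sin(th),np.full(40,z)]
th=np.linspace(0,2*np.pi,40)
t0=cv2.imread("pics/top0.png")[:,:,::-1]
for n,c,r,h,roi in(("tall",a,20,70,(448,168,505,220)),("flask",b,29,68,(440,215,500,275)),("wide",p,32,46,(92,150,150,210))):
    q=t.px(ring(c,r,h)); print(n,"expected rim box",q.min(0).round(1),q.max(0).round(1))
    d=cv2.absdiff(np.ascontiguousarray(t.im),np.ascontiguousarray(t0)).max(2)>35
    for k in blobs(d,roi,80)[:2]: x,y,w,hh=cv2.boundingRect(k); print("   changed box",(x,y),(x+w,y+hh))
E
python3 fin.py
```

```text
32.45 [641.4  77.3 167.5]
tall expected rim box [474.6 172.7] [496.3 193.3]
   changed box (448, 168) (505, 220)
flask expected rim box [461.9 221.6] [494.  252.7]
   changed box (440, 215) (500, 275)
wide expected rim box [ 96.6 158.7] [130.7 190.8]
   changed box (92, 150) (150, 210)
```

```bash
cat > fin2.py <<'E'
from h import *
t=Cam("top","pics/top1.png"); s=Cam("side","pics/side1.png")
S=lambda c:c.hsv[:,:,1]
for n,roi in(("tall",(455,165,505,215)),("wide",(85,145,150,215))):
    m=cv2.inRange(t.hsv,(18,22,60),(40,130,255))>0
    for k in blobs(m,roi,100)[:2]: x,y,w,h=cv2.boundingRect(k); print(n,(x,y),(x+w,y+h))
th=np.linspace(0,2*np.pi,40)
sp=((340.9,177.5),(373.5,187.7),(160.5,320.3)); pad=s.at(sp,8)
for n,c,r,h,roi in(("tall",pad[0],20,62,(310,120,370,190)),("flask",pad[1],29,60,(330,130,420,215)),("wide",pad[2],32,38,(100,260,220,350))):
    q=np.r_[s.px(np.c_[c[0]+r*np.cos(th),c[1]+r*np.sin(th),np.full(40,8)]),s.px(np.c_[c[0]+r*np.cos(th),c[1]+r*np.sin(th),np.full(40,8+h)])]
    print("side expected",n,q.min(0).round(1),q.max(0).round(1))
    m=cv2.inRange(s.hsv,(12,22,60),(40,89,255))>0 if n!="flask" else cv2.inRange(s.hsv,(0,0,20),(179,60,135))>0
    for k in blobs(m,roi,80)[:3]: x,y,w,h=cv2.boundingRect(k); print("   ",(x,y),(x+w,y+h))
# flask from wrist picture after release (w8: tcp pose then)
E
python3 fin2.py
python3 - <<'E'
import cv2
h=cv2.cvtColor(cv2.imread('pics/top1.png'),cv2.COLOR_BGR2HSV)
for y in range(214,262,3): print(y,' '.join(f"{h[y,x,1]//10:2d}/{h[y,x,2]//10:2d}" for x in range(444,500,4)))
E
```

```text
tall (455, 165) (505, 215)
wide (96, 160) (135, 196)
side expected tall [333.5 153.1] [349.  180.6]
    (310, 152) (370, 190)
    (329, 120) (370, 156)
side expected flask [362.3 161.8] [386.3 192.5]
    (330, 130) (420, 161)
    (363, 162) (388, 192)
side expected wide [138.1 291.8] [179.2 332.2]
    (124, 291) (218, 350)
    (100, 260) (127, 271)
214  4/16  4/16  4/16  4/16  4/16  4/16  4/16  4/16  4/16  4/16  4/16  4/16  4/16  4/16
217  4/16  4/16  4/16  4/16  4/16  4/16  4/16  4/16  4/16  4/16  4/16  4/16  4/16  4/16
220  4/16  4/16  4/16  4/16  4/16  4/16  4/16  4/16  4/16  4/16  4/16  4/16  4/15  4/16
223  4/16  4/16  4/16  4/16  4/16  4/16  4/16  4/16  4/16  4/16  4/16  4/16  4/16  4/16
226  4/16  4/16  4/16  4/16  4/16  4/16  4/16  4/16  4/16  4/16  4/16  4/16  4/16  4/16
229  4/16  4/16  4/16  4/16  4/16  4/16  4/16  4/16  4/16  4/16  4/16  4/16  4/16  4/16
232  4/16  4/16  4/16  4/16  4/16  4/16  4/16  4/16  4/16  4/16  4/16  4/16  4/16  4/16
235  4/16  4/16  4/16  4/16  4/16  4/16  4/16  4/16  4/16  4/16  4/16  4/16  4/15  4/16
238  4/16  4/16  4/16  4/16  4/16  4/16  4/16  4/16  4/16  4/15  4/16  4/16  4/15  4/16
241  4/16  4/16  4/16  4/16  4/16  4/15  4/16  4/16  4/16  4/16  4/16  4/16  4/15  4/15
244  4/16  4/16  4/16  4/16  4/16  4/15  4/15  4/16  4/16  4/15  4/15  4/15  4/15  4/15
247  4/16  4/16  4/16  4/16  4/15  4/16  4/15  4/15  4/15  4/15  4/16  4/15  4/15  4/15
250  4/16  4/16  4/15  4/15  4/16  4/16  4/16  4/15  4/16  4/15  4/15  4/15  4/15  4/15
253  4/16  4/15  4/16  4/16  4/16  4/15  4/15  4/15  4/15  4/15  4/15  4/15  4/15  4/15
256  4/16  4/15  4/15  4/15  4/16  4/15  4/15  4/15  4/15  4/15  4/15  4/15  4/15  4/15
259  4/15  4/15  4/15  4/15  4/15  4/15  4/15  4/15  4/15  4/15  4/15  4/15  4/15  4/15
```

Flask (side) and wide crucible (top) match their expected outlines to about a pixel. The tall one blends with the tray here, so I use the wrist picture taken after its release.

Run:
```python
from h import *
c=Cam("wrist","pics/w11.png"); M=camera_params("wrist")["mount"]
y=np.array([-.167,-.986,0])*-1; T=rot([0,.9965,-.084,0]); tcp=np.array([580.0,-349,148])
c.R=T@M[:3,:3]; c.c=T@M[:3,3]+tcp
th=np.linspace(0,2*np.pi,60)
ctr=np.array([579.3,-348.9])
for n,r,z in(("rim",20,70),("base",20,8),("pad",30,8)):
    q=c.px(np.c_[ctr[0]+r*np.cos(th),ctr[1]+r*np.sin(th),np.full(60,z)]); print(n,q.min(0).round(),q.max(0).round())
for nm,lo,hi in(("brown",(4,90,50),(19,210,255)),("cream",(10,45,40),(40,89,255))):
    for k in blobs(cv2.inRange(c.hsv,lo,hi)>0,(230,130,400,330),150)[:2]: x,yy,w,h=cv2.boundingRect(k); print(nm,(x,yy),(x+w,yy+h))
g=c.hsv[:,:,1]
print("row255 S",g[255,250:380:3]); print("col313 S",g[170:310:3,313]); print("col313 V",c.hsv[170:310:3,313,2])
```

```text
rim [280. 220.] [348. 285.]
base [287. 199.] [341. 252.]
pad [274. 186.] [355. 264.]
brown (275, 193) (353, 252)
brown (273, 308) (355, 330)
cream (279, 205) (354, 287)
row255 S [30 25 30 25 30 25 29 29 29 31 28 69 67 70 66 62 78 72 60 72 78 74 66 66
 62 64 67 64 67 65 68 65 52 28 23 27 27 32 27 27 27 29 24 31]
col313 S [ 13  14  13  14  16  14  16  15 111 110 112 112  66  72  70  66  64  70
  76  66  55  69  70  64  68  66  67  63  68  66  68  64  70  75  66  73
  61  66  68  27  20  23  29  27  29  27 112]
col313 V [193 196 195 195 194 194 195 184 167 164 162 164 104 106 109 105  99  98
 107 132 129 130 127 131 128 127 129 130 102  97  97  99 102  98 101 101
 100 124 128 123 125 120 123 122 122 124  75]
```

The tall crucible's base-to-pad edge gap is 12 px against 13 expected, and it is centred sideways. All is in place, so I hand in.

```bash
python3 -c "
from rig import *
print(job_done())"
```

```text
the job is handed in; nothing more can be done
None
```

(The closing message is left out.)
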